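Square two slide boxes into the tray's corner and hold them for taping

TASK

Two boxes of microscope slides are to be taped into one pack: gently set the loose box squarely on top of the box that lies in the squaring tray, edges flush, then grip the pile and slide it into the tray's corner, so that it is pressed flat against the side stops and the end stop at the same time. Finish while still holding the pile there with a light, steady push against both (do not let go); leave everything else where it is.

Things in the scene. Friction and masses are not known exactly. Their poses are not given: they have to be found in the camera images.
- squaring_tray: Fixed: grey bed 150 x 165 x 6 mm (x, y, z) with three aluminium stop blocks, 13 mm thick, 40 mm tall above the bed (tops 46 mm above the worktop), round the corner at +x, +y. Origin: centre of the bed's underside, on the worktop; z up. Side stops: inner faces at x = +60 mm. End stop: inner face at y = +65 mm. The other two sides are open. Smooth: boxes slide easily.
- corner (a point): The corner where the planes of the stops' inner faces meet, at the bed's upper surface: tray (+60, +65, +6) mm, same axes as the tray. A box squared home here has its centre 17 mm to -x and 41 mm to -y of this point, its long side along y.
- side_stops: Two aluminium blocks in line along the +x edge of the tray, from tray y = -45 to -4 mm and from y = +52 to +62 mm. They meet the ends of a box's long side; between them is a 56 mm wide open gap, centred on the squared box (tray y = +24 mm), for a finger that grips the pile across its width. Origin and axes are those of the tray, not of the blocks.
- end_stop: One aluminium block along the +y edge of the tray, from tray x = -20 to +57 mm; it meets the short end of a box. Its origin and axes are those of the tray, not of the block.
- box_in_tray: Closed white and blue card box of microscope slides, rigid, 34 x 82 x 26 mm (x, y, z), about 0.19 kg, lying loose and flat on the tray's bed, askew and 2 to 9 cm short of the stops. Origin: centre of its underside; long side along y. Half a turn makes no difference.
- loose_box: A second, identical box of slides, 34 x 82 x 26 mm, about 0.19 kg, lying flat on the worktop beside the tray (left or right of it). Origin: centre of its underside; long side along y. On top of the other, the pile is 52 mm high; fingers brought down over the seam (26 mm above the bed) grip both at once, across the 34 mm width.
- timer: Bystander: flat white lab timer, 58 x 62 x 21 mm, loose; origin at the centre of its underside.
- tape_roll: Bystander: roll of paper tape lying flat, 62 mm across, 19 mm high, loose; origin at the centre of its underside.
- haemostat: Bystander: steel scissor-shaped haemostat lying flat, 57 x 146 x 7 mm, loose; origin at the centre of its underside.
- dropper_bottle: Bystander: small white dropper bottle standing up, 29 mm across, 82 mm high, loose; origin at the centre of its underside.
There are look-alikes about, which are no part of the job. Leave any green or yellow look-alike of the loose_box alone.

How it is judged:
On the way:
1. the loose box lies squarely on the box in the tray (x of loose_box in the frame of box_in_tray between -0.004 and 0.004 m and y of loose_box in the frame of box_in_tray between -0.004 and 0.004 m and z of loose_box in the frame of box_in_tray between 0.023 and 0.029 m and angle between the y axis of loose_box and the y axis of box_in_tray, either way round below 0.07 rad), for 0.2 s.
At the end, for the whole second after the job is handed in: Loose box flat on the other, within 4 mm each way and 4 degrees; lower box flat on the bed; both boxes within 2.5 mm of side stops and 3 mm of end stop, parallel within 2.3 degrees; fingers still press on the pile and it presses over 2 N on side stops and end stop; at rest (all of step 1 and x of box_in_tray in the frame of corner between -0.0195 and -0.015 m and y of box_in_tray in the frame of corner between -0.044 and -0.039 m and z of box_in_tray in the frame of corner between -0.002 and 0.003 m and x of loose_box in the frame of corner between -0.0195 and -0.015 m and y of loose_box in the frame of corner between -0.044 and -0.039 m and angle between the y axis of box_in_tray and the y axis of corner, either way round below 0.04 rad and angle between the y axis of loose_box and the y axis of corner, either way round below 0.05 rad and angle between box_in_tray's own z axis and vertical below 0.05 rad and angle between loose_box's own z axis and vertical below 0.07 rad and contact force between any of box_in_tray, loose_box and side_stops above 2 N and contact force between any of box_in_tray, loose_box and end_stop above 2 N and contact force between any of box_in_tray, loose_box and the fingers above 2 N and linear speed of each of box_in_tray, loose_box below 0.02 m/s); the arm keeps its last pose, push and grip.
It fails at once if the boxes are dropped or slammed on one another (over 60 N) (contact force between loose_box and box_in_tray above 60 N).
It fails at once if the timer is pushed away (over 2 cm) (distance of timer from where it was at the start of the episode above 0.02 m).
It fails at once if the tape roll is pushed away (over 2 cm) (distance of tape_roll from where it was at the start of the episode above 0.02 m).
It fails at once if the haemostat is pushed away (over 2 cm) (distance of haemostat from where it was at the start of the episode above 0.02 m).
It fails at once if the dropper bottle is pushed away (over 2 cm) (distance of dropper_bottle from where it was at the start of the episode above 0.02 m).
It also fails if it takes over 48 s, if anything falls off the work surface, if the arm or the gripper's body presses on something with over 40 N, if the wrist force passes 120 N, or if a joint passes its speed limit or range.

ROBOT

A 6-joint arm with a two-finger parallel gripper is mounted at the origin on a cart in front of the work surface, level with it; the furniture and walls round the work are solid. World frame = base frame: x ahead of the robot, y to its left, z up, the work surface at z = 0. Lengths are in m, angles in rad, forces in N, time in s.
With the tool pointing down it reaches from about 0.375 to 0.75 m from the base axis. Payload 9 kg.
Tool frame: the origin (TCP) lies on the centre line of the jaws, within the pads' length; the fingertips stand r.tips_ahead ahead of it and the grasp point (between the pads) lies 11 mm behind it (r.tips_ahead is the distance from the TCP to the fingertips, in m); z points along the fingers, y is the line along which they close (so a half turn about z gives the same grasp; the last joint's range is limited). The gripper opens to 85 mm and grips with 20 to 120 N. Pads are 22 mm wide; open, the fingers measure 114 mm over their backs; the gripper's body (76 mm by 85 mm) begins 54 mm behind the grasp point. The pads swing forward as they close: fully open they stand 13 mm farther back than shut.
Start: joints at [-1.483, 0.104, 0.097, 1.564, 0, 1.353], TCP at [0.181, -0.572, 0.239] pointing down, gripper open.
Joint ranges: [-2.99, 2.99], [-0.84, 1.86], [-1.1, 1.16], [-1.84, 2.11], [-1.51, 1.56], [-3.14, 3.14]. Speed limits (rad/s): [2.22, 2.22, 2.57, 3.14, 3.14, 3.14].

INTERFACE

Orientations are given as a unit quaternion [x, y, z, w].
In Python, from workcell import r, imaging, job gives the robot as it stands. The module is installed in compiled form; this text tells all that it offers.
- The arm moves only by the tool carry_out, never from a script. Its arguments are lists of equal length, an entry for each row: "linear": the shift along the tool's x, y, z in cm, a list of three; "yaw": the turn about the tool's z in degrees. A call has 1 to 12 rows; each row is the pose to reach, as a shift and turn from the pose commanded when the call began, along the tool's axes at that moment; what a row does not reach only later rows make up. A row lasts 1/12 s, in which the tool goes at most 41.7 mm and 7.16 degrees, less where a joint would pass 70% of its speed; a pose out of reach is approached as far as the arm can. A call with a gripper value outside its range is refused whole. "hand" is the finger opening in cm, from 0 to 8.54, set as the call begins (left out, the last holds). The fingers move at their own pace and stop on an object; "newtons" is the grip in N (left out, the last holds). Time passes only in rows, so rows that repeat a pose let the fingers close. It gives the time, the measured TCP pose, the force, the opening and the grip force at its end, in the units of the state.
- r.sense(): the state, without advancing time (a new reading comes with each control period).
- imaging.capture(name): name is "side" or "top"; returns (picture, depth): 420x560x3 uint8, red, green, blue; 420x560 float32, m along the optical axis (not along the pixel's ray), 0 where there is no reading.
- imaging.get_calibration(name): a dict with "mtx" (3x3 intrinsics, pixels), "dist_coeffs" ([k1, k2, p1, p2, k3] as OpenCV has them; the pictures are not rectified), "R" (3x3) and "t" (3): a world point X has camera coordinates R X + t. Camera axes: x right, y down, z forward; pixel columns grow to the right and rows downward; lengths in m; the calibration is good to about 2 mm. A picture is of the moment at which its call begins. get_calibration takes no time and is no camera call.
- job.close_job(): hands the job in; it is judged then, once.
The state is a dict: "clock": time; "joint_pos": joint angles; "qvel": joint speeds; "joint_torque": joint torques, N m; "tcp_pos": TCP position; "tcp_rot": TCP orientation; "contact_force": force on the tool from outside, world axes, zero at the start; "wrist_torque": the same for the moment, N m; "finger_gap": opening from 0.0 (shut) to 1.0 (fully open); "finger_force": force on a finger pad.
Only numpy, scipy, OpenCV 4.12 (cv2) and the standard library are available. Lean on these libraries where they do the work, as an engineer would, in place of code of your own. Each camera call takes 0.05 s, during which the arm holds its last target. There are 200 camera calls.

## Working session

There is one attempt and no reset: what is moved stays moved. The work goes in short steps, Python scripts to look and compute and a tool call to move; the robot and the scene stay as the last step left them, time stands still between calls to the robot, and variables do not carry over. Pictures are saved under pics/ and viewed, at most 10 in all, crops included, and the job is handed in when it is done.

Besides the shell and the picture viewer there is one more tool, called after ">>>" as name(argument=value, ...), one argument or row to a line, values as JSON. carry_out: Moves the arm, as the interface text tells. Its arguments: {"type":"object","properties":{"linear":{"type":"array","items":{"type":"array","items":{"type":"number"}}},"yaw":{"type":"array","items":{"type":"number"}},"hand":{"type":"number"},"newtons":{"type":"number"}},"required":["linear","yaw"]}

```bash
mkdir -p pics
python3 - <<'E'
from workcell import r, imaging
import cv2,numpy as np
for n in("top","side"):
    p,d=imaging.capture(n); cv2.imwrite(f"pics/{n}0.png",p[:,:,::-1]); np.savez(f"{n}0.npz",p=p,d=d)
    c=imaging.get_calibration(n);print(c)
print(r.sense(),r.tips_ahead)
E
```

```text
{'mtx': array([[470.11568574,   0.        , 280.41121342],
       [  0.        , 470.11568574, 212.62523546],
       [  0.        ,   0.        ,   1.        ]]), 'dist_coeffs': array([-0.08001499,  0.        ,  0.        ,  0.        ,  0.        ]), 'R': array([[-4.45774992e-03, -9.99989978e-01,  4.14396421e-04],
       [-9.87907474e-01,  4.33966321e-03, -1.54983839e-01],
       [ 1.54980487e-01, -1.10026452e-03, -9.87916919e-01]]), 't': array([0.06203676, 0.5315077 , 1.32895529])}
{'mtx': array([[394.21151639,   0.        , 285.4798527 ],
       [  0.        , 394.21151639, 211.11971716],
       [  0.        ,   0.        ,   1.        ]]), 'dist_coeffs': array([-0.01444529,  0.        ,  0.        ,  0.        ,  0.        ]), 'R': array([[ 9.99976092e-01, -1.35159777e-04, -6.91348313e-03],
       [-5.35814308e-03, -6.47133451e-01, -7.62357912e-01],
       [-4.37090607e-03,  7.62376730e-01, -6.47118704e-01]]), 't': array([-0.5557469 ,  0.08226617,  1.19540621])}
{'clock': 0.1, 'joint_pos': array([-1.48269710e+00,  1.04641661e-01,  9.65482821e-02,  1.56387781e+00,
        8.72869659e-06,  1.35306730e+00]), 'qvel': array([-0.0004569 , -0.00349841,  0.0022883 , -0.00084857,  0.00166044,
        0.00041503]), 'joint_torque': array([ 5.43427072e-03, -5.58211434e+01,  5.04719639e+01,  1.30515880e-02,
       -1.72373429e-04, -1.44439980e-05]), 'tcp_pos': array([ 0.18061975, -0.57187598,  0.23859954]), 'tcp_rot': array([ 9.88331228e-01,  1.52318871e-01,  4.24028980e-05, -5.85916212e-04]), 'contact_force': array([-0.54024839, -0.79669857,  0.42402166]), 'wrist_torque': array([ 0.00097538, -0.01757255,  0.00883855]), 'finger_force': 0.0, 'finger_gap': 1.001937127852392} 0.008
```

View pics/top0.png

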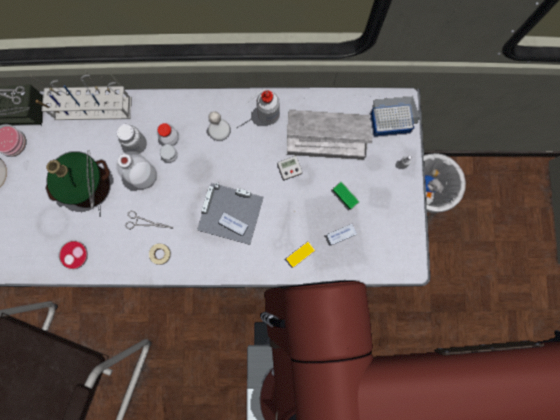

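View pics/side0.png

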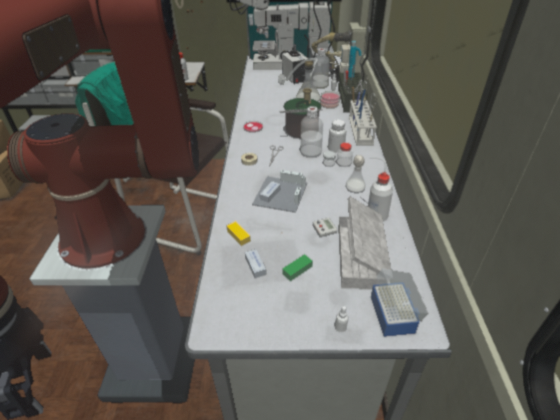

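The candidates in the top picture are white/blue at (341,235), green at (346,195), yellow at (300,254), and white/blue in the tray at (232,224). The description (white and blue, on the worktop beside the tray) fits (341,235) as the loose box. I'll confirm it in an enlarged crop.

Run:
```python
import cv2,numpy as np
p=np.load("top0.npz")["p"][:,:,::-1]
a=p[176:251,190:270]; b=p[205:265,305:375]
a=cv2.resize(a,None,fx=5,fy=5,interpolation=cv2.INTER_CUBIC); b=cv2.resize(b,None,fx=5,fy=5,interpolation=cv2.INTER_CUBIC)
o=np.zeros((375,760,3),np.uint8); o[:,:400]=a; o[:300,405:755]=b
cv2.imwrite("pics/crop0.png",o)
```

```text
(no output)
```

View pics/crop0.png

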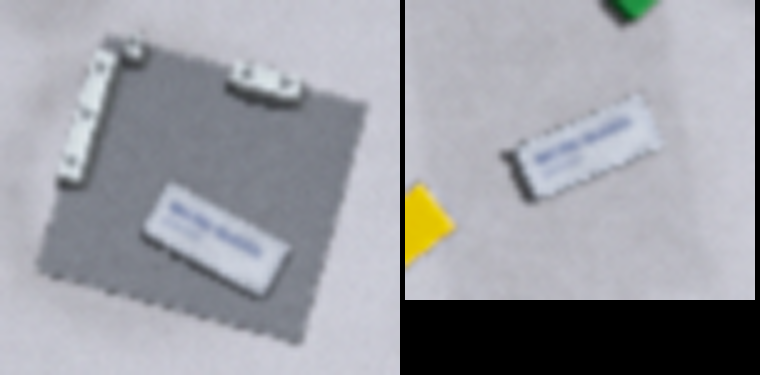

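The crop shows the loose box as white with blue print, crop (585,148), clear of yellow and green. The tray has its end stop at left (87,115), side stops at top (133,50) and (265,82), and the box in the tray at (215,240). Next I'll measure with depth and a rectangle fit.

```bash
cat > h.py <<'E'
import numpy as np,cv2
from workcell import r,imaging
from scipy.optimize import least_squares, minimize
from scipy.ndimage import map_coordinates
def cal(n):
    c=imaging.get_calibration(n);return c
def px2w(n,uv,z):
    c=cal(n);q=cv2.undistortPoints(np.array(uv,float).reshape(-1,1,2),c["mtx"],c["dist_coeffs"]).reshape(-1,2)
    R,t=c["R"],c["t"];o=-R.T@t;d=np.c_[q,np.ones(len(q))]@R
    return o+d*((z-o[2])/d[:,2])[:,None]
def w2px(n,X):
    c=cal(n);return cv2.projectPoints(np.array(X,float),cv2.Rodrigues(c["R"])[0],c["t"],c["mtx"],c["dist_coeffs"])[0].reshape(-1,2)
def rot(a):return np.array([[np.cos(a),-np.sin(a)],[np.sin(a),np.cos(a)]])
def mask(shape,poly,s=8):
    m=np.zeros(shape,np.uint8);cv2.fillPoly(m,[np.round((poly)*2**s).astype(np.int32)],255,shift=s);return m
def rectfit(n,img,x0,z,w=.034,l=.082,col=None):
    """fit top-face rect (x,y,yaw of long axis vs world y) by edge contrast: inside minus outside ring on gray"""
    g=cv2.GaussianBlur(img.astype(float).mean(2),(0,0),.7)
    def pts(p,gr):
        W,L=w/2+gr,l/2+gr;s=np.linspace(-.9,.9,40)
        P=np.r_[np.c_[W+0*s,L*s],np.c_[-W+0*s,L*s],np.c_[W*s,L+0*s],np.c_[W*s,-L+0*s]]@rot(p[2]).T+p[:2]
        return w2px(n,np.c_[P,np.full(len(P),z)])
    def f(p):
        v=[map_coordinates(g,pts(p,k)[:,::-1].T,order=1) for k in(-.003,.003)]
        return -np.mean(v[0]-v[1])
    b=minimize(f,x0,method="Nelder-Mead",options=dict(initial_simplex=np.array([x0]*4)+np.r_[np.zeros((1,3)),np.diag([.006,.006,.1])],xatol=1e-5,fatol=1e-3))
    return b.x,b.fun
E
python3 - <<'E'
from h import *
p=np.load("top0.npz")["p"]
f=lambda o,L:np.array(o)+(np.array(L,float)+.5)/5-.5
T=px2w("top",f([190,176],[[368,101],[300,344],[38,272],[108,35]]),.006)
print("traycorners",T.round(4))
M=np.array([[.075,-.0825],[-.075,-.0825],[-.075,.0825],[.075,.0825]])
g=least_squares(lambda q:((M@rot(q[2]).T+q[:2])-T[:,:2])[:3].ravel(),[.5,.1,0]);print("tray",g.x,g.fun.round(4))
B=px2w("top",f([190,176],[[170,182],[290,243],[265,298],[145,228]]),.032)[:,:2]
L=px2w("top",f([305,205],[[515-405,150],[640-405,95],[660-405,145],[530-405,195]]),.026)[:,:2]
for n,c,z in(("lower",B,.032),("loose",L,.026)):
    e=c[0]-c[1]; yaw=np.arctan2(-e[0],e[1]); ce=c.mean(0)
    print(n,ce,np.degrees(yaw),c.round(4).tolist()); print(rectfit("top",p,[*ce,yaw],z))
for nm,q,z in(("timer",(290,168),.02),("tape",(159,254),.02),("haem",(149,221),.005),("bottle",(403,160),.04),("yellow",(300,254),.026),("green",(346,195),.026)):print(nm,px2w("top",[q],z).round(3))
E
```

```text
traycorners [[0.5888 0.1112 0.006 ]
 [0.4425 0.1513 0.006 ]
 [0.486  0.308  0.006 ]
 [0.6303 0.2688 0.006 ]]
tray [ 0.53704151  0.21022679 -0.26288668] [-0.0008 -0.0001  0.0007 -0.0013  0.0001  0.0014]
lower [0.50274779 0.1983979 ] -27.224357862852592 [[0.5358, 0.2266], [0.4994, 0.1558], [0.4671, 0.1702], [0.5086, 0.2409]]
(array([ 0.50324149,  0.19980157, -0.49598967]), np.float64(-52.86077668066073))
loose [ 0.47047695 -0.11734619] 23.3804261679568 [[0.4684, -0.0754], [0.5006, -0.1497], [0.4709, -0.1607], [0.442, -0.0836]]
(array([ 0.47138022, -0.11877408,  0.42152512]), np.float64(-28.27062160395535))
timer [[0.671 0.03  0.02 ]]
tape [[0.414 0.417 0.02 ]]
haem [[0.514 0.454 0.005]]
bottle [[ 0.69  -0.308  0.04 ]]
yellow [[0.412 0.003 0.026]]
green [[ 0.586 -0.135  0.026]]
```

```bash
cat > go.py <<'E'
import sys,numpy as np
from workcell import r
from scipy.spatial.transform import Rotation as R
s=r.sense();Q=R.from_quat(s["tcp_rot"]);h=np.degrees(np.arctan2(*Q.apply([1,0,0])[1::-1]))
print("t",s["clock"],"tcp",s["tcp_pos"].round(4),"head",round(h,2),"tilt",Q.apply([0,0,1]).round(4),"F",s["contact_force"].round(1),"gap",round(s["finger_gap"],3),s["finger_force"])
def plan(x,y,z,hd): print("shift cm",(Q.inv().apply(np.array([x,y,z])-s["tcp_pos"])*100).round(2),"yaw",round((h-hd+180)%360-180,2))
a=list(map(float,sys.argv[1:]))
for i in range(0,len(a),4):plan(*a[i:i+4])
E
python3 go.py .45 -.15 .2 114.15  .5032 .1998 .12 61.6
```

```text
t 0.1 tcp [ 0.1806 -0.5719  0.2386] head 17.52 tilt [-1.0e-04  1.2e-03 -1.0e+00] F [-0.5 -0.8  0.4] gap 1.002 0.0
shift cm [ 38.39 -32.11   3.91] yaw -96.63
shift cm [ 53.99 -63.86  11.95] yaw -44.08
```

>>> carry_out(
  linear=[
    [3.84,-3.2,0.4],
    [7.7,-6.4,0.8],
    [11.5,-9.6,1.2],
    [15.4,-12.8,1.6],
    [19.2,-16,2],
    [23,-19.2,2.4],
    [26.9,-22.4,2.8],
    [30.7,-25.7,3.2],
    [34.5,-28.9,3.6],
    [38.4,-32.1,3.9],
    [54,-63.9,11.9],
    [54,-63.9,11.9],
  ],
  yaw=[-4,-8,-12,-16,-20,-24,-28,-32,-36,-40,-44,-44],
  hand=8.5,
  newtons=20,
)

```text
clock: 1.1
tcp_pos: [0.4234, -0.1407, 0.1898]
tcp_rot: [0.858, 0.513, 0.0, 0.0]
contact_force: [1.4, -0.4, 0.2]
finger_gap: 0.995
finger_force: 0.0
```

```bash
python3 go.py .5032 .1998 .12 61.6 .5032 .1998 .018 61.6
```

```text
t 1.1 tcp [ 0.4234 -0.1407  0.1898] head 61.78 tilt [ 1.e-04 -1.e-04 -1.e+00] F [ 1.4 -0.4  0.2] gap 0.995 0.0
shift cm [33.78 -9.07  6.97] yaw 0.18
shift cm [33.78 -9.07 17.17] yaw 0.18
```

>>> carry_out(
  linear=[
    [26,-6,2],
    [26,-6,2],
    [26,-6,2],
    [26,-6,2],
    [26,-6,2],
    [26,-6,2],
    [26,-6,2],
    [26,-6,2],
    [26,-6,2],
  ],
  yaw=[0,0,0,0,0,0,0,0,0],
)

```text
clock: 1.85
tcp_pos: [0.4938, 0.1154, 0.1696]
tcp_rot: [0.859, 0.512, -0.001, -0.0]
contact_force: [-0.2, -1.2, -1.2]
finger_gap: 0.992
finger_force: 0.0
```

```bash
python3 go.py .5032 .1998 .12 61.6 .5032 .1998 .018 61.6
```

```text
t 1.85 tcp [0.4938 0.1154 0.1696] head 61.66 tilt [-1.2e-03 -3.0e-04 -1.0e+00] F [-0.2 -1.2 -1.2] gap 0.992 0.0
shift cm [ 7.88 -3.17  4.96] yaw 0.06
shift cm [ 7.89 -3.16 15.16] yaw 0.06
```

>>> carry_out(
  linear=[
    [3.9,-1.6,2.5],
    [7.88,-3.17,5],
    [7.88,-3.17,8.5],
    [7.88,-3.17,12],
    [7.88,-3.17,14],
    [7.88,-3.17,15.1],
    [7.88,-3.17,15.1],
    [7.88,-3.17,15.1],
  ],
  yaw=[0,0,0,0,0,0,0,0],
)

```text
clock: 2.52
tcp_pos: [0.5044, 0.198, 0.02]
tcp_rot: [0.86, 0.511, 0.0, 0.0]
contact_force: [0.7, 0.1, 0.1]
finger_gap: 0.998
finger_force: 0.0
```

>>> carry_out(
  linear=[
    [0,0,0],
    [0,0,0],
    [0,0,0],
    [0,0,0],
    [0,0,0],
    [0,0,0],
    [0,0,0],
    [0,0,0],
  ],
  yaw=[0,0,0,0,0,0,0,0],
  hand=3.0,
  newtons=20,
)

```text
clock: 3.18
tcp_pos: [0.5046, 0.1989, 0.0201]
tcp_rot: [0.859, 0.511, 0.001, 0.0]
contact_force: [-0.4, -1.2, 5.9]
finger_gap: 0.394
finger_force: 22.6
```

```bash
python3 go.py
```

```text
t 3.1833 tcp [0.5046 0.1989 0.0201] head 61.52 tilt [ 1.5e-03 -1.0e-04 -1.0e+00] F [-0.4 -1.2  5.9] gap 0.394 22.619581818580627
```

>>> carry_out(
  linear=[
    [0,0,0],
    [0,0,0],
    [0,0,0],
    [0,0,0],
    [0,0,-3],
    [0,0,-7],
    [0,0,-10],
    [0,0,-10],
  ],
  yaw=[0,0,0,0,0,0,0,0],
  hand=8.5,
)

```text
clock: 3.85
tcp_pos: [0.5072, 0.1994, 0.1261]
tcp_rot: [0.859, 0.511, 0.004, 0.002]
contact_force: [0.6, 0.2, 2.0]
finger_gap: 0.997
finger_force: 0.0
```

```bash
python3 go.py .4714 -.1188 .1 114.15
```

```text
t 3.85 tcp [0.5072 0.1994 0.1261] head 61.53 tilt [ 0.009   0.0012 -1.    ] F [0.6 0.2 2. ] gap 0.997 0.0
shift cm [-29.7   12.     2.54] yaw -52.62
```

>>> carry_out(
  linear=[
    [-3.7,1.5,0],
    [-7.4,3,0],
    [-11.1,4.5,0],
    [-14.8,6,0],
    [-18.5,7.5,0],
    [-22.3,9,0],
    [-26,10.5,1],
    [-29.7,12,2],
    [-29.7,12,2],
    [-29.7,12,2],
    [-29.7,12,2],
  ],
  yaw=[-6.5,-13,-19.5,-26,-32.5,-39,-45.5,-52.6,-52.6,-52.6,-52.6],
)

```text
clock: 4.77
tcp_pos: [0.4672, -0.1204, 0.0986]
tcp_rot: [0.545, 0.838, -0.0, -0.0]
contact_force: [-0.0, 0.4, 0.6]
finger_gap: 0.996
finger_force: 0.0
```

```bash
python3 go.py .4714 -.1188 .012 114.15;python3 - <<'E'
from h import *
p,d=imaging.capture("top");cv2.imwrite("pics/top1.png",p[:,:,::-1])
print(rectfit("top",p,[.5046,.1989,-.497],.032))
E
```

```text
t 4.7667 tcp [ 0.4672 -0.1204  0.0986] head 113.93 tilt [-8.e-04  5.e-04 -1.e+00] F [-0.   0.4  0.6] gap 0.996 0.0
shift cm [-0.03  0.45  8.66] yaw -0.22
(array([ 0.50518738,  0.19901002, -0.48920433]), np.float64(-57.522598635874985))
```

>>> carry_out(
  linear=[
    [0,0.4,3.5],
    [0,0.4,6.5],
    [0,0.4,8],
    [0,0.4,8.6],
    [0,0.4,8.6],
    [0,0.4,8.6],
  ],
  yaw=[0,0,0,0,0,0],
)

```text
clock: 5.32
tcp_pos: [0.472, -0.1173, 0.0141]
tcp_rot: [0.543, 0.839, 0.0, 0.0]
contact_force: [0.5, -0.2, 0.1]
finger_gap: 0.995
finger_force: 0.0
```

>>> carry_out(
  linear=[
    [0,0,0],
    [0,0,0],
    [0,0,0],
    [0,0,0],
    [0,0,0],
    [0,0,0],
    [0,0,0],
    [0,0,0],
  ],
  yaw=[0,0,0,0,0,0,0,0],
  hand=2.8,
  newtons=25,
)

```text
clock: 5.98
tcp_pos: [0.4719, -0.1181, 0.0139]
tcp_rot: [0.544, 0.839, 0.0, 0.001]
contact_force: [-0.8, 0.7, 5.5]
finger_gap: 0.387
finger_force: 25.1
```

```bash
python3 go.py
```

```text
t 5.9833 tcp [ 0.4719 -0.1181  0.0139] head 114.11 tilt [ 1.e-03 -6.e-04 -1.e+00] F [-0.8  0.7  5.5] gap 0.387 25.139534175395966
```

>>> carry_out(
  linear=[
    [0,0,-1],
    [0,0,-3],
    [0,0,-6],
    [0,0,-9],
    [0,0,-11],
    [0,0,-11],
    [0,0,-11],
  ],
  yaw=[0,0,0,0,0,0,0],
)

```text
clock: 6.57
tcp_pos: [0.472, -0.1181, 0.1242]
tcp_rot: [0.544, 0.839, 0.0, 0.001]
contact_force: [0.4, -0.4, -3.7]
finger_gap: 0.392
finger_force: 25.7
```

```bash
python3 go.py .505 .1996 .12 61.6
```

```text
t 6.5667 tcp [ 0.472  -0.1181  0.1242] head 114.12 tilt [ 0.0018 -0.0011 -1.    ] F [ 0.4 -0.4 -3.7] gap 0.392 25.695578455924988
shift cm [27.65 15.99  0.39] yaw 52.52
```

Held (finger gap 0.39, about 2 N of weight). Carrying it over.

>>> carry_out(
  linear=[
    [2.3,1.3,0],
    [5.1,2.9,0],
    [7.9,4.6,0],
    [10.7,6.2,0],
    [13.5,7.8,0],
    [16.3,9.4,0],
    [19.1,11.1,0],
    [22,12.7,0],
    [24.8,14.4,0],
    [26.8,15.5,0],
    [27.65,16,0.3],
    [27.65,16,0.4],
  ],
  yaw=[4,9,14,19,24,29,34,39,44,49,52.5,52.5],
)

```text
clock: 7.57
tcp_pos: [0.5029, 0.202, 0.1166]
tcp_rot: [0.859, 0.512, -0.002, -0.001]
contact_force: [-0.2, 1.0, -2.3]
finger_gap: 0.394
finger_force: 25.7
```

>>> carry_out(
  linear=[
    [0,0,2],
    [0,0,4],
    [0,0,4.5],
    [0,0,4.5],
    [0,0,4.5],
  ],
  yaw=[0,0,0,0,0],
)

```text
clock: 7.98
tcp_pos: [0.504, 0.1994, 0.0739]
tcp_rot: [0.859, 0.512, -0.001, -0.0]
contact_force: [0.4, -1.0, -1.5]
finger_gap: 0.393
finger_force: 25.7
```

```bash
python3 go.py .505 .1996 .0459 61.6
python3 - <<'E'
from h import *
for n in("side","top"):
    p,d=imaging.capture(n);cv2.imwrite(f"pics/{n}2.png",p[:,:,::-1])
    q=w2px(n,[[.505,.1996,.06]])[0];print(q)
    x,y=int(q[0])-35,int(q[1])-35
    globals()[n]=cv2.resize(p[y:y+70,x:x+70,::-1],None,fx=5.6,fy=5.6,interpolation=cv2.INTER_CUBIC)
cv2.imwrite("pics/c2.png",np.hstack([side,top]))
E
```

```text
t 7.9833 tcp [0.504  0.1994 0.0739] head 61.62 tilt [-1.4e-03 -4.0e-04 -1.0e+00] F [ 0.4 -1.  -1.5] gap 0.393 25.68795382976532
shift cm [0.07 0.09 2.8 ] yaw 0.02
[270.0330259  182.35374863]
[231.69354936 221.05281579]
```

View pics/c2.png

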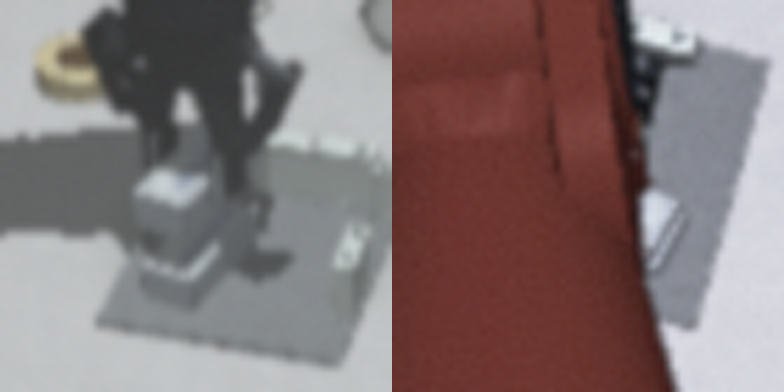

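The side crop shows the loose box hanging directly over the lower one, with near ends at crop (175,245) over (180,280). Lowering gently.

>>> carry_out(
  linear=[
    [0.07,0.09,0.8],
    [0.07,0.09,1.5],
    [0.07,0.09,2.0],
    [0.07,0.09,2.3],
    [0.07,0.09,2.45],
    [0.07,0.09,2.55],
    [0.07,0.09,2.65],
    [0.07,0.09,2.72],
    [0.07,0.09,2.78],
    [0.07,0.09,2.78],
  ],
  yaw=[0,0,0,0,0,0,0,0,0,0],
)

```text
clock: 8.92
tcp_pos: [0.5057, 0.2002, 0.0464]
tcp_rot: [0.859, 0.512, 0.0, 0.0]
contact_force: [0.1, -0.1, -2.2]
finger_gap: 0.392
finger_force: 25.7
```

>>> carry_out(
  linear=[
    [-0.09,-0.03,0],
    [-0.09,-0.03,0.05],
    [-0.09,-0.03,0.1],
    [-0.09,-0.03,0.15],
    [-0.09,-0.03,0.15],
  ],
  yaw=[0,0,0,0,0],
)

```text
clock: 9.33
tcp_pos: [0.5054, 0.1996, 0.046]
tcp_rot: [0.859, 0.512, 0.001, 0.0]
contact_force: [-1.9, -0.9, 5.9]
finger_gap: 0.394
finger_force: 26.6
```

>>> carry_out(
  linear=[
    [0,0,0],
    [0,0,0],
    [0,0,0],
    [0,0,0],
    [0,0,-1],
    [0,0,-5],
    [0,0,-9],
    [0,0,-12],
    [-4,3,-13],
    [-8,6,-13],
    [-12,9,-13],
    [-12,9,-13],
  ],
  yaw=[0,0,0,0,0,0,0,0,0,0,0,0],
  hand=6.5,
)

```text
clock: 10.33
tcp_pos: [0.5276, 0.0481, 0.1762]
tcp_rot: [0.859, 0.512, 0.0, 0.001]
contact_force: [0.2, 0.7, -0.2]
finger_gap: 0.759
finger_force: 0.0
```

>>> carry_out(
  linear=[
    [-12,3,-2],
    [-12,3,-2],
    [-12,3,-2],
    [-12,3,-2],
  ],
  yaw=[0,0,0,0],
)

```text
clock: 10.67
tcp_pos: [0.4957, -0.0747, 0.197]
tcp_rot: [0.86, 0.51, 0.0, 0.002]
contact_force: [0.4, -1.1, 0.7]
finger_gap: 0.762
finger_force: 0.0
```

```bash
python3 go.py
python3 - <<'E'
from h import *
for n in("side","top"):
    p,d=imaging.capture(n);cv2.imwrite(f"pics/{n}3.png",p[:,:,::-1])
    if n=="top": print(rectfit("top",p,[.5046,.1989,-.497],.058)); P=p
    q=w2px(n,[[.53,.21,.03]])[0]
    x,y=int(q[0])-38,int(q[1])-38
    globals()[n]=cv2.resize(p[y:y+76,x:x+76,::-1],None,fx=5,fy=5,interpolation=cv2.INTER_CUBIC);print(x,y)
cv2.imwrite("pics/c3.png",np.hstack([side,top]))
E
```

```text
t 10.6667 tcp [ 0.4957 -0.0747  0.197 ] head 61.29 tilt [ 0.0018 -0.003  -1.    ] F [ 0.4 -1.1  0.7] gap 0.762 0.0
239 149
(array([ 0.50474101,  0.19871098, -0.51502945]), np.float64(-68.11239974184511))
191 176
```

View pics/c3.png

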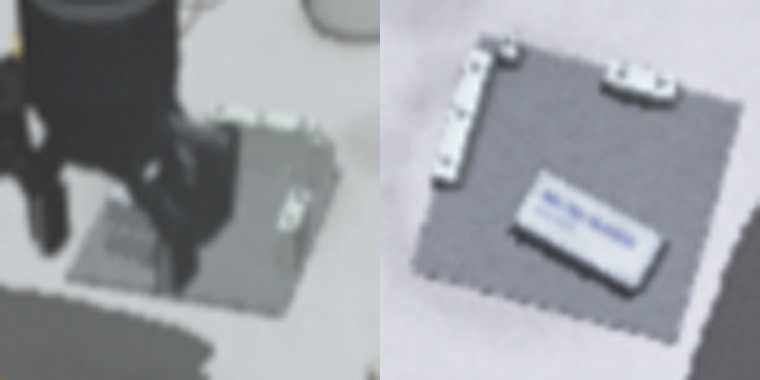

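The top crop shows the loose box flush on the lower one at crop (590,230). The fit puts it within about 1 mm and 1.5°. Next, back to grip the pile over the seam.

```bash
python3 go.py .505 .199 .13 61.2 .505 .199 .02 61.2
```

```text
t 10.7667 tcp [ 0.4963 -0.0703  0.1959] head 61.42 tilt [ 1.2e-03 -4.0e-04 -1.0e+00] F [ 0.2 -0.2  0.3] gap 0.763 0.0
shift cm [ 24.06 -12.13   6.58] yaw 0.22
shift cm [ 24.05 -12.14  17.58] yaw 0.22
```

>>> carry_out(
  linear=[
    [3.5,-1.8,1],
    [7,-3.5,2],
    [10.5,-5.3,3],
    [14,-7,4],
    [17.5,-8.8,5],
    [21,-10.5,5.5],
    [24,-12.1,5.8],
    [24,-12.1,5.8],
    [24,-12.1,5.8],
    [24,-12.1,5.8],
  ],
  yaw=[0,0,0,0,0,0,0,0,0,0],
)

```text
clock: 11.6
tcp_pos: [0.5035, 0.2009, 0.1368]
tcp_rot: [0.858, 0.513, -0.0, 0.0]
contact_force: [0.3, -0.4, 0.5]
finger_gap: 0.76
finger_force: 0.0
```

```bash
python3 go.py .505 .199 .02 61.2
```

```text
t 11.6 tcp [0.5035 0.2009 0.1368] head 61.74 tilt [-4.e-04 -3.e-04 -1.e+00] F [ 0.3 -0.4  0.5] gap 0.76 0.0
shift cm [-0.09  0.22 11.68] yaw 0.54
```

>>> carry_out(
  linear=[
    [-0.1,0.2,3],
    [-0.1,0.2,6],
    [-0.1,0.2,9],
    [-0.1,0.2,10.8],
    [-0.1,0.2,11.6],
    [-0.1,0.2,11.6],
    [-0.1,0.2,11.6],
  ],
  yaw=[0.4,0.4,0.4,0.4,0.4,0.4,0.4],
)

```text
clock: 12.18
tcp_pos: [0.5058, 0.1977, 0.0218]
tcp_rot: [0.861, 0.509, 0.0, 0.0]
contact_force: [1.2, -0.0, 0.1]
finger_gap: 0.758
finger_force: 0.0
```

>>> carry_out(
  linear=[
    [0,0,0],
    [0,0,0],
    [0,0,0],
    [0,0,0],
    [0,0,0],
    [0,0,0],
    [0,0,0],
  ],
  yaw=[0,0,0,0,0,0,0],
  hand=2.8,
  newtons=30,
)

```text
clock: 12.77
tcp_pos: [0.5065, 0.1983, 0.0225]
tcp_rot: [0.861, 0.509, 0.001, 0.001]
contact_force: [-1.2, -1.0, 6.2]
finger_gap: 0.395
finger_force: 30.7
```

```bash
python3 go.py .5712 .2150 .02 74.94 .5848 .2222 .02 74.94
```

```text
t 12.7667 tcp [0.5065 0.1983 0.0225] head 61.22 tilt [ 2.6e-03  1.0e-04 -1.0e+00] F [-1.2 -1.   6.2] gap 0.395 30.676610469818115
shift cm [4.58 4.86 0.27] yaw -13.72
shift cm [5.86 5.71 0.27] yaw -13.72
```

>>> carry_out(
  linear=[
    [0,0,0],
    [0.3,0.2,0],
    [0.8,0.6,0],
    [1.4,1.0,0],
    [2.0,1.4,0],
    [2.6,1.9,0],
    [3.2,2.3,0],
    [3.8,2.8,0],
    [4.3,3.1,0],
    [4.7,3.4,0],
    [4.9,3.6,0],
    [4.9,3.6,0],
  ],
  yaw=[-1.5,-3,-4.5,-6,-7.5,-9,-10.5,-12,-13,-13.7,-13.7,-13.7],
)

```text
clock: 13.77
tcp_pos: [0.562, 0.2242, 0.0225]
tcp_rot: [0.794, 0.608, 0.001, 0.001]
contact_force: [1.9, 0.3, 5.4]
finger_gap: 0.395
finger_force: 30.4
```

```bash
python3 go.py .5848 .2222 .02 74.94
python3 - <<'E'
from h import *
p,d=imaging.capture("side");cv2.imwrite(f"pics/side4.png",p[:,:,::-1])
cv2.imwrite("pics/c4.png",cv2.resize(p[140:225,235:325,::-1],None,fx=6.5,fy=6.5,interpolation=cv2.INTER_CUBIC))
E
```

```text
t 13.7667 tcp [0.562  0.2242 0.0225] head 74.94 tilt [ 2.6e-03  4.0e-04 -1.0e+00] F [1.9 0.3 5.4] gap 0.395 30.424182191491127
shift cm [0.4  2.25 0.26] yaw -0.0
```

View pics/c4.png

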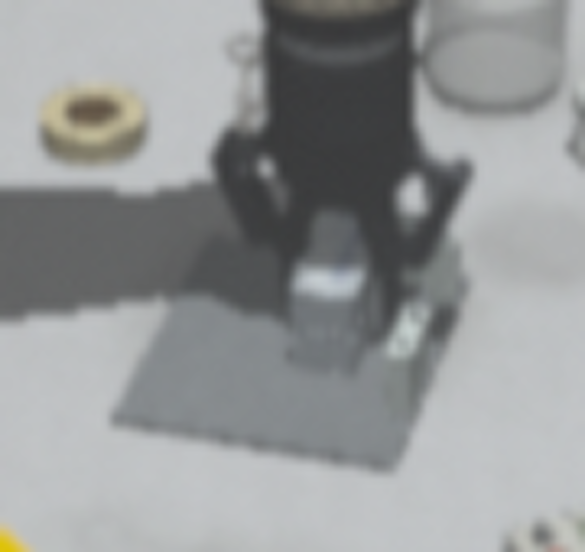

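The pile is upright and aligned at crop (330,310), with the right finger about to enter the gap at (395,300). Sliding on.

>>> carry_out(
  linear=[
    [0,0.3,0],
    [0,0.6,0],
    [0,0.9,0],
    [0,1.2,0],
    [0,1.5,0],
    [0,1.8,0],
    [0,2.0,0],
    [0,2.05,0],
    [0,2.05,0],
  ],
  yaw=[0,0,0,0,0,0,0,0,0],
)

```text
clock: 14.57
tcp_pos: [0.5812, 0.2188, 0.0225]
tcp_rot: [0.794, 0.608, 0.001, 0.0]
contact_force: [-1.8, 0.6, 7.3]
finger_gap: 0.393
finger_force: 30.6
```

```bash
python3 go.py .5848 .2222 .02 74.94
```

```text
t 14.5667 tcp [0.5812 0.2188 0.0225] head 74.93 tilt [ 2.e-03  5.e-04 -1.e+00] F [-1.8  0.6  7.3] gap 0.393 30.64556524157524
shift cm [0.42 0.26 0.25] yaw -0.01
```

Now towards the end stop in small steps, watching the force.

>>> carry_out(
  linear=[
    [0.1,0,0],
    [0.2,0,0],
    [0.3,0,0],
    [0.38,0,0],
    [0.44,0,0],
    [0.5,0,0],
    [0.5,0,0],
  ],
  yaw=[0,0,0,0,0,0,0],
)

```text
clock: 15.15
tcp_pos: [0.5826, 0.2227, 0.0225]
tcp_rot: [0.794, 0.608, 0.0, 0.001]
contact_force: [-1.0, -4.5, 7.6]
finger_gap: 0.397
finger_force: 30.6
```

```bash
python3 go.py .5848 .2222 .02 74.94
```

```text
t 15.15 tcp [0.5826 0.2227 0.0225] head 74.9 tilt [ 0.0021 -0.0014 -1.    ] F [-1.  -4.5  7.6] gap 0.397 30.60873046517372
shift cm [0.01 0.23 0.25] yaw -0.04
```

>>> carry_out(
  linear=[
    [0,0.08,0],
    [0,0.16,0],
    [0,0.22,0],
    [0,0.27,0],
    [0,0.3,0],
    [0,0.3,0],
  ],
  yaw=[0,0,0,0,0,0],
)

```text
clock: 15.65
tcp_pos: [0.5846, 0.2222, 0.0225]
tcp_rot: [0.794, 0.608, -0.0, 0.0]
contact_force: [-5.8, -3.3, 11.4]
finger_gap: 0.391
finger_force: 31.0
```

```bash
python3 go.py .5848 .2222 .02 74.94
```

```text
t 15.65 tcp [0.5846 0.2222 0.0225] head 74.91 tilt [ 4.e-04 -9.e-04 -1.e+00] F [-5.8 -3.3 11.4] gap 0.391 31.03566862642765
shift cm [0.01 0.02 0.25] yaw -0.03
```

>>> carry_out(
  linear=[
    [0.02,0.02,0],
    [0.05,0.05,0],
    [0.08,0.08,0],
    [0.1,0.1,0],
    [0.1,0.1,0],
    [0.1,0.1,0],
  ],
  yaw=[0,0,0,0,0,0],
)

```text
clock: 16.15
tcp_pos: [0.5849, 0.2223, 0.0225]
tcp_rot: [0.794, 0.608, -0.001, 0.0]
contact_force: [-12.1, -7.9, 15.3]
finger_gap: 0.395
finger_force: 31.6
```

```bash
python3 go.py .5848 .2222 .02 74.94
```

```text
t 16.15 tcp [0.5849 0.2223 0.0225] head 74.9 tilt [-0.0014 -0.0022 -1.    ] F [-12.1  -7.9  15.3] gap 0.395 31.621872803661972
shift cm [-0.01 -0.01  0.25] yaw -0.04
```

```bash
python3 - <<'E'
from h import *
for n in("side","top"):
    p,d=imaging.capture(n);cv2.imwrite(f"pics/{n}5.png",p[:,:,::-1])
    q=w2px(n,[[.57,.21,.04]])[0];x,y=int(q[0])-30,int(q[1])-30
    globals()[n]=cv2.resize(p[y:y+60,x:x+60,::-1],None,fx=6.5,fy=6.5,interpolation=cv2.INTER_CUBIC)
cv2.imwrite("pics/c5.png",np.hstack([side,top]))
E
python3 go.py
```

```text
t 16.25 tcp [0.5849 0.2223 0.0225] head 74.9 tilt [-0.0014 -0.0022 -1.    ] F [-11.   -7.6  14.2] gap 0.398 31.619693152606487
```

View pics/c5.png

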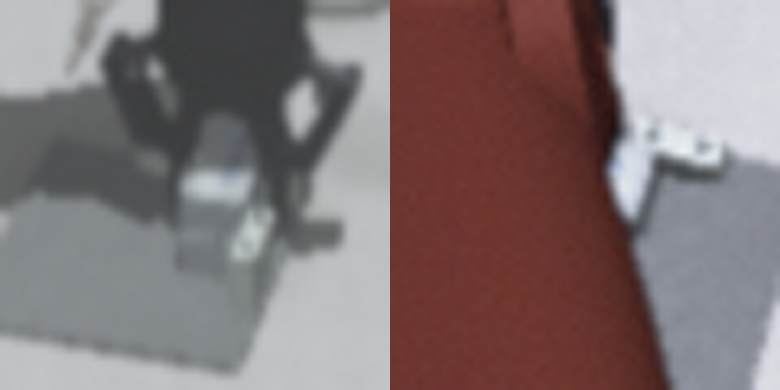

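The top crop shows the pile's long side flush against the side stop at (655,165). The side crop shows both boxes upright with the finger in the gap. The forces are steady at about 9–10 N on each stop, so I'm handing in.

```bash
python3 -c "
from workcell import job
print(job.close_job())"; python3 go.py
```

```text
the job is handed in; nothing more can be done
None
the job is handed in; nothing more can be done
```

I stacked the loose box flush on the tray box (about 1 mm and 1.5° off by camera fit), slid the pile into the corner, and handed the job in at 16 s with the gripper still holding it at about 9–10 N against each stop; the hand-in gave no verdict.

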